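# Load the hall table's battery charger in order and switch it on

## Robot

A 7-joint arm with a two-finger parallel gripper is mounted at the origin on the work surface. World frame = base frame: x ahead of the robot, y to its left, z up, the work surface at z = 0. Lengths are in m, angles in rad, forces in N, time in s.
With the tool pointing down it reaches from about 0.4 to 0.85 m from the base axis. Payload 10.4 kg.
Tool frame: the origin (TCP) lies at the very end of the fingers, on their centre line; the grasp point (between the pads) lies manip.grasp_offset behind it (manip.grasp_offset is the distance from the TCP to the grasp point, in m); z points along the fingers, x is the direction in which the jaws open and shut, and the axes are right-handed (so a half turn about z gives the same grasp; the last joint's range is limited). The gripper opens to 85 mm and grips with 20 to 120 N. Pads are 22 mm wide; open, the fingers measure 114 mm over their backs; the gripper's body (76 mm by 85 mm) begins 54 mm behind the grasp point. The pads swing forward as they close: fully open they stand 13 mm farther back than shut.
Start: joints at [-1.155, 0.332, -0.065, 1.46, 0.022, 1.35, -0.088], TCP at [0.266, 0.566, 0.231] pointing down, gripper open.
Joint ranges: [-2.6, 2.6], [-0.5, 2.12], [-1.47, 1.34], [0.16, 2.42], [-1.27, 4.41], [0.06, 2.06], [-2.6, 2.6]. Speed limits (rad/s): [2.22, 2.22, 2.79, 2.79, 3.14, 3.14, 3.14].

## Interface

Orientations are given as a unit quaternion [x, y, z, w].
In Python, from workcell import manip gives the robot as it stands.
- The arm moves only by the shell command python3 -m crank 'ROWS' [FORCE]. ROWS is JSON, a list that holds one entry, the list of rows, each a list of 7 numbers: the shift along the world's x, y, z in units of 60 mm (1.0 is 60 mm), then the turn, a rotation vector about the world's x, y, z in units of 5 degrees (1.0 is 5 degrees), then the finger opening in mm, from 0 to 85.4. A call has 1 to 8 rows; each row shifts and turns the commanded pose from where the row before left it; what a row does not reach is not made up. A row lasts 1/8 s, in which the tool goes at most 62.5 mm and 10.7 degrees, less where a joint would pass 70% of its speed; a pose out of reach is approached as far as the arm can. A call is refused whole if a number of a shift passes 1 or a number of a turn 1, either way. A call with a gripper value outside its range is refused whole. The fingers move at their own pace and stop on an object; FORCE is the grip in N (left out, the last holds). Time passes only in rows, so rows that do not move let the fingers close. It gives the time, the measured TCP pose, the force and the opening at its end, in the units of the state.
- manip.get_obs(): the state, without advancing time (a new reading comes with each control period).
- manip.camera(name): name is "scene" or "top" or "wrist"; returns (picture, depth): 400x640x3 uint8, blue, green, red; 400x640 float32, m along the optical axis (not along the pixel's ray), 0 where there is no reading.
- manip.get_calibration(name): a dict with "fx", "fy", "cx", "cy" (pixels), "k1" (the pictures are not rectified: a ray, as slopes to the right and down, at radius r is drawn at 1 + k1 r^2 times it, then the intrinsics apply), "rvec" (rotation vector, rad) and "tvec" (3), from world to camera coordinates, as OpenCV has them; the wrist camera has in their place "T_tool_cam" (4x4, takes a point from camera to tool coordinates, whose origin is the TCP and whose axes are the tool frame's). Camera axes: x right, y down, z forward; pixel columns grow to the right and rows downward; lengths in m; the calibration is good to about 2 mm. A picture is of the moment at which its call begins: read the wrist's pose just before it. get_calibration takes no time and is no camera call.
- manip.hand_in(): hands the job in, once; it reports no verdict.
The state is a dict: "clock": time; "joint_pos": joint angles; "joint_velocities": joint speeds; "tau": joint torques, N m; "position": TCP position; "ee_rot": TCP orientation; "ft_force": force on the tool from outside, world axes, zero at the start; "torque": the same for the moment, N m; "grip_width": opening from 0.0 (shut) to 1.0 (fully open).
Only numpy, scipy, OpenCV 4.12 (cv2) and the standard library are available. Lean on these libraries where they do the work, as an engineer would, in place of code of your own. Each camera call takes 0.05 s, during which the arm holds its last target.

## Task

Load the three flat D cells into the battery charger's sloping feed chute one at a time, red first, then yellow, then blue, so that they come out in that order: set each one down crosswise in the open loading end, white-banded plus end towards the red-striped wall, lowering it onto the rails before you let go, so that it rolls down by itself under the clear cover. When all three are in their places, flip the charger's toggle switch over to the green dot to start charging. Leave everything else on the table where it is.

Things in the scene. Friction and masses are not known exactly. Their poses are not given: they have to be found in the camera images.
- charger: White battery charger fixed to the table, 170 (x) x 300 (y) x about 140 mm tall, at a different place and yaw each time. Origin: centre of its underside; x points to its rear, y to its outlet end, z up. Front half (x -85 to -5 mm): flat deck 55 mm high with a display and the toggle switch. Rear half (x -5 to 77 mm): the feed chute, which runs along y and falls towards +y.
- chute: Feed chute of the charger, sloping 14 degrees. Origin: at the steel outlet gate, midway between the walls, level with the rail tops; x across the chute (to the charger's rear), y down the slope, z square to the rails. Walls at x = -36 and +36 mm. Cells lie across it and roll on two rails (tops z = 0), each 16 mm wide along a wall; between them a groove 39 mm wide, 22 mm deep, takes fingertips.
- mouth (a point): Middle of the chute's open loading end, midway between the walls, level with the rail tops, chute y = -165 mm; axes as the chute's. A cell lying here has its centre 17 mm along the chute's z. The loading end is open above from y = -100 to the end wall at y = -235 mm. Above 8 mm its walls flare out as lips, to x = 57 mm at 35 mm high. A cell let go here rolls down by itself.
- cover_edge (a point): Middle of the upper edge of the clear cover, on its top (chute y = -100, z = 45 mm); axes as the chute's. The cover roofs the chute from here down to the gate (y = 0). Cells come to rest under it against the gate or the cell before: centres at about chute y = -17, -51 and -85 mm, z = 17 mm.
- red_stripe (a point): Middle of the red-striped lip of the loading end (chute x = -52, y = -165, z = 30 mm), on the side of the deck and switch: the plus side, to which every cell's plus end must point.
- switch (a joint): Toggle switch bat: 0 = off, leaning 20 degrees to the charger's -y (black dot, towards the loading end); 0.7 = on, leaning 20 degrees to +y (green dot). It springs away from its upright centre (0.35) and snaps over once pushed past it; about 3 N sideways near the tip. It starts off.
- switch_pivot (a point): Pivot of the toggle bat, 2 mm above the deck; axes as the charger's. The bat swings in the charger's y-z plane. Round it the deck is clear for 35 mm (60 mm along y); on the rear side the chute's wall, here up to 50 mm higher than the deck, stands 44 mm away.
- bat_tip (a point): Tip of the steel toggle bat, 31 mm from the pivot; the bat is 8 mm thick at the tip and 6 mm lower down.
- red_mid (a point): Centre of the red D cell: a cylinder 34 mm in diameter and 61 mm long with the plus button, about 0.15 kg, red sleeve with an 18 mm white band at the plus end, brass button on the plus end. It lies on the table, or in the chute, on its side. The x axis runs along the cell and points to its plus end; it may be rolled to any angle about x. It rolls if pushed.
- yellow_mid (a point): Centre of the yellow D cell: a cylinder 34 mm in diameter and 61 mm long with the plus button, about 0.15 kg, yellow sleeve with an 18 mm white band at the plus end, brass button on the plus end. It lies on the table, or in the chute, on its side. The x axis runs along the cell and points to its plus end; it may be rolled to any angle about x. It rolls if pushed.
- blue_mid (a point): Centre of the blue D cell: a cylinder 34 mm in diameter and 61 mm long with the plus button, about 0.15 kg, blue sleeve with an 18 mm white band at the plus end, brass button on the plus end. It lies on the table, or in the chute, on its side. The x axis runs along the cell and points to its plus end; it may be rolled to any angle about x. It rolls if pushed.
- red_plus (a point): Tip of the plus button of the red cell, on its axis, 30.5 mm from the centre.
- yellow_plus (a point): Tip of the plus button of the yellow cell, on its axis, 30.5 mm from the centre.
- blue_plus (a point): Tip of the plus button of the blue cell, on its axis, 30.5 mm from the centre.
- torch: Bystander, loose, to be left alone: black torch body standing on its lens end, 60 mm across at the foot, 42 mm above, 180 mm tall (it is open for new cells). Origin: centre of its underside.
- tail_cap: Bystander, loose, to be left alone: the torch's black screw cap, 44 mm across, 28 mm tall. Origin: centre of its underside.
- candle: Bystander, loose, to be left alone: amber glass candle jar with a wooden lid, 77 mm across, 85 mm tall. Origin: centre of its underside.
- key_bowl: Bystander, loose, to be left alone: blue ceramic bowl, 120 mm across, 38 mm tall. Origin: centre of its underside.
- glasses_case: Bystander, loose, to be left alone: grey spectacle case, 62 x 160 (along its y) x 38 mm tall. Origin: centre of its underside.
- yellow_owl: Bystander, loose, to be left alone: yellow ceramic owl, 100 mm across, 168 mm tall. Origin: centre of its underside.
- blue_owl: Bystander, loose, to be left alone: small teal ceramic owl, 62 mm across, 104 mm tall. Origin: centre of its underside.
Not all that is in view belongs to the job. Several things look just like the part that bears yellow_mid: the one meant starts farthest to the robot's left.

How it is judged:
By the outcome, as a careful person would: the job done as asked, in the order asked, and still so for the second after the job is handed in, with the robot touching nothing.
It also fails if it takes over 72 s, if anything falls off the work surface, if the arm or the gripper's body presses on something with over 40 N, if the wrist force passes 120 N, or if a joint passes its speed limit or range.

## Working session

There is one attempt and no reset: what is moved stays moved. The work goes in short steps, Python scripts to look and compute and a shell command to move; the robot and the scene stay as the last step left them, time stands still between calls to the robot, and variables do not carry over. Pictures are saved under pics/ and viewed, and the job is handed in when it is done.

```bash
mkdir -p pics; ls; python3 - <<'E'
from workcell import manip
import cv2,numpy as np
print(manip.get_obs()); print(manip.grasp_offset)
for n in ["scene","top","wrist"]:
    c=manip.get_calibration(n); print(n,c)
    im,d=manip.camera(n); cv2.imwrite(f"pics/{n}0.png",im); np.save(f"pics/{n}0.npy",d)
E
```

```text
pics
{'clock': 0.0, 'joint_pos': array([-1.15458844,  0.33288385, -0.06469023,  1.46092919,  0.02161914,
        1.34989213, -0.0885188 ]), 'joint_velocities': array([ 0.00045128, -0.00077349,  0.00175407,  0.00040126,  0.00016794,
        0.00013139, -0.0002125 ]), 'tau': array([-7.27150345e-04, -6.25446081e+01,  4.89057193e-02, -3.91606987e+01,
        1.62185408e-02,  1.00038704e-02, -3.15400587e-05]), 'position': array([0.26539732, 0.56544687, 0.23051422]), 'ee_rot': array([ 8.44056482e-01,  5.36253815e-01, -5.73435097e-04,  4.15649305e-04]), 'ft_force': array([-0.11027852, -0.43661789, -0.48435581]), 'torque': array([ 0.01043009, -0.03214836, -0.01261769]), 'grip_width': 0.995069626551828}
0.0187
scene {'fx': 448.9135708085771, 'fy': 448.9135708085771, 'cx': 316.96275428747623, 'cy': 205.81205221556738, 'k1': -0.12698822109217014, 'rvec': array([ 2.27522137,  0.62126935, -0.23693232]), 'tvec': array([-0.48205293, -0.1349844 ,  1.76162031])}
top {'fx': 442.1433651432379, 'fy': 442.1433651432379, 'cx': 313.30023841633874, 'cy': 199.69920306744737, 'k1': -0.012502041583199513, 'rvec': array([ 2.12388969, -2.15785732,  0.19766095]), 'tvec': array([-0.01267842,  0.54228595,  1.3185952 ])}
wrist {'fx': 333.25532310451047, 'fy': 333.25532310451047, 'cx': 319.74780672946173, 'cy': 202.34795009649383, 'k1': -0.07206254296137164, 'T_tool_cam': array([[ 9.99999641e-01,  3.79517801e-04,  7.58159233e-04,
         1.17341393e-04],
       [-5.96655423e-04,  9.50321784e-01,  3.11268616e-01,
        -7.92456929e-02],
       [-6.02363255e-04, -3.11268956e-01,  9.50321669e-01,
        -1.42363108e-01],
       [ 0.00000000e+00,  0.00000000e+00,  0.00000000e+00,
         1.00000000e+00]])}
```

View pics/scene0.png

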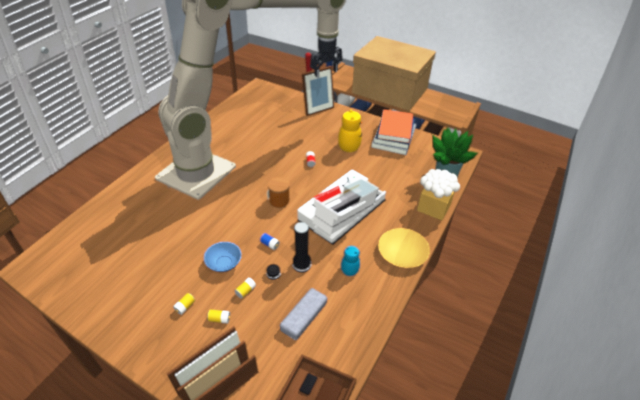

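View pics/top0.png

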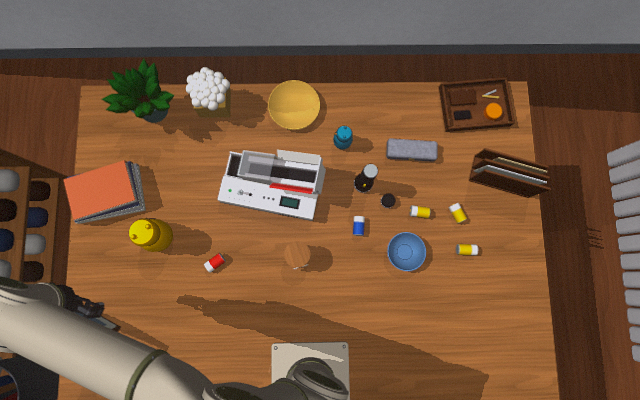

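View pics/wrist0.png

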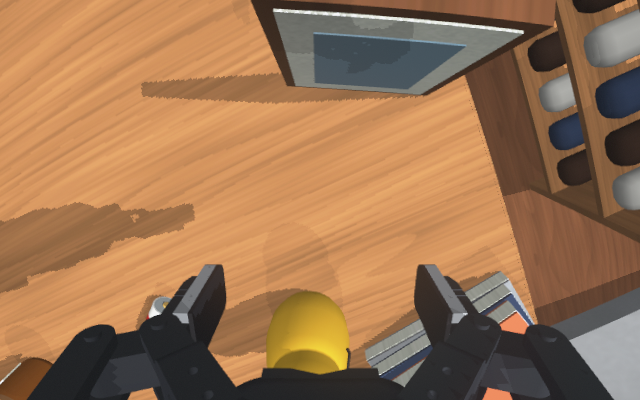

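The only red cell is at about (214,263) in the top view and the only blue one at (359,226). There are three yellow ones, at (421,212), (458,213) and (467,250). The robot's left is the image's left, so I expect (421,212) to be the right one. I'll check with closer crops.

```bash
cat > h.py <<'E'
import cv2,numpy as np
from scipy.spatial.transform import Rotation as R
from workcell import manip
def und(c,u,v):
    k=np.array([[c['fx'],0,c['cx']],[0,c['fy'],c['cy']],[0,0,1.]])
    p=cv2.undistortPoints(np.array([[[u,v]]],float),k,np.array([c['k1'],0,0,0.]),None,None)
    return p[0,0]
def campose(name,obs=None):
    c=manip.get_calibration(name)
    if name=='wrist':
        T=np.eye(4);T[:3,:3]=R.from_quat(obs['ee_rot']).as_matrix();T[:3,3]=obs['position']
        return c,T@c['T_tool_cam']
    M=np.eye(4);M[:3,:3]=R.from_rotvec(c['rvec']).as_matrix();M[:3,3]=c['tvec']
    return c,np.linalg.inv(M)
def ray(name,u,v,obs=None):
    c,T=campose(name,obs);x,y=und(c,u,v)
    return T[:3,3],T[:3,:3]@np.array([x,y,1.])
def onz(name,u,v,z,obs=None):
    o,d=ray(name,u,v,obs);return o+d*(z-o[2])/d[2]
def atd(name,u,v,depth,obs=None):
    o,d=ray(name,u,v,obs);return o+d*depth
def tri(rays):
    A=np.zeros((3,3));b=np.zeros(3)
    for o,d in rays:
        d=d/np.linalg.norm(d);P=np.eye(3)-np.outer(d,d);A+=P;b+=P@o
    x=np.linalg.solve(A,b);return x,[np.linalg.norm(np.cross(x-o,d/np.linalg.norm(d))) for o,d in rays]
def proj(name,X,obs=None):
    c,T=campose(name,obs);p=np.linalg.inv(T)@np.append(X,1);x,y=p[:2]/p[2];s=1+c['k1']*(x*x+y*y)
    return c['fx']*x*s+c['cx'],c['fy']*y*s+c['cy']
def crop(src,dst,x0,y0,x1,y1,s):
    im=cv2.imread(src)[y0:y1,x0:x1];im=cv2.resize(im,None,fx=s,fy=s,interpolation=cv2.INTER_CUBIC)
    for x in range((x0+9)//10*10,x1,10):
        cv2.putText(im,str(x),((x-x0)*s,8),0,.3,(0,255,255),1) if x%20==0 else 0; cv2.line(im,((x-x0)*s,10),((x-x0)*s,15),(0,255,255),1)
    for y in range((y0+9)//10*10,y1,10):
        cv2.putText(im,str(y),(0,(y-y0)*s+3),0,.3,(0,255,255),1)
    cv2.imwrite(dst,im)
E
python3 - <<'E'
from h import *
crop('pics/top0.png','pics/tc1.png',210,140,340,230,6)
crop('pics/top0.png','pics/tc2.png',340,190,480,270,5)
crop('pics/top0.png','pics/tc3.png',195,240,235,285,10)
crop('pics/scene0.png','pics/sc1.png',290,140,400,250,5)
E
```

```text
(no output)
```

View pics/tc1.png

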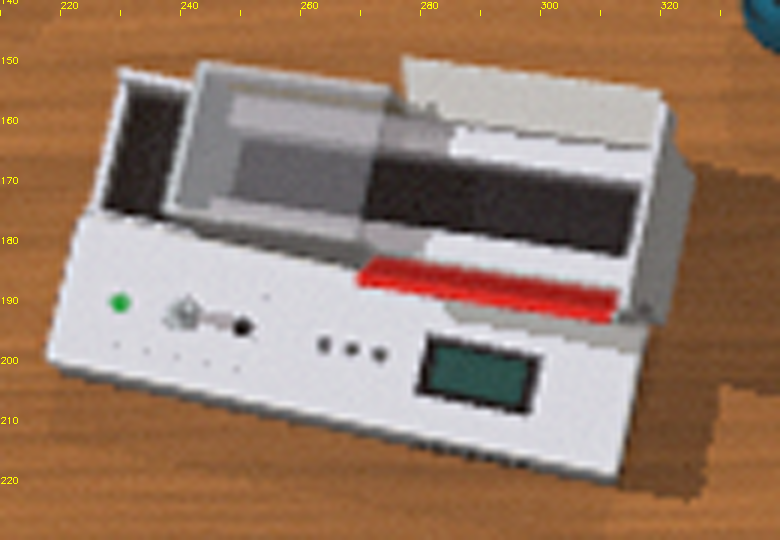

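View pics/tc2.png

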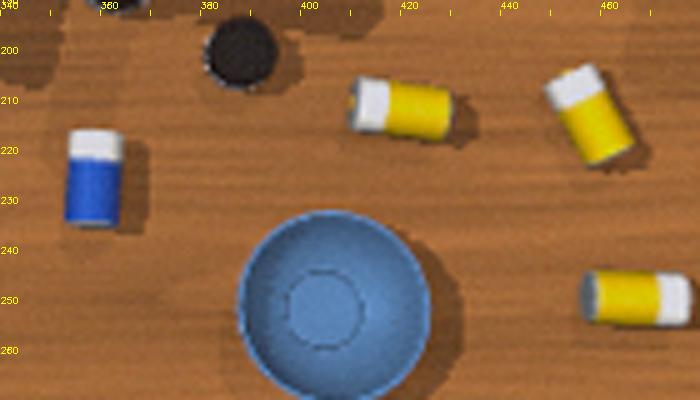

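View pics/tc3.png

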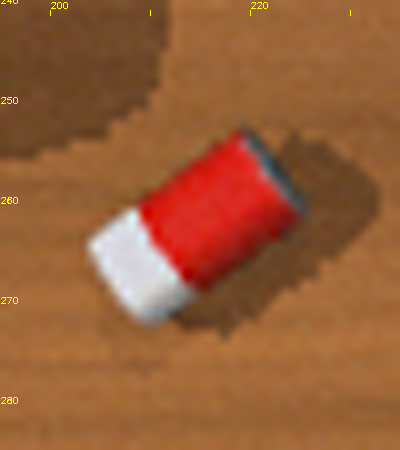

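View pics/sc1.png

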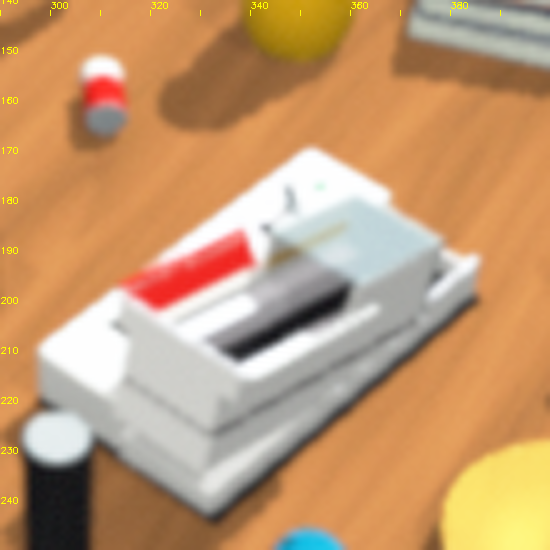

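The crops confirm the choices. Red lies at about (213,263) with its white end to the lower left. Yellow is the left-most of the three, at (420,212), white end left. Blue is at (358,226), white end up. The charger's loading end is on the right, its red stripe runs from (270,186) to (312,192), and the bat's tip is near (241,192).

```bash
python3 - <<'E'
from h import *
np.set_printoptions(precision=4,suppress=True)
d=np.load('pics/top0.npy')
def show(n,u,v,z):
    dd=d[int(round(v)),int(round(u))]; print(n,'z-plane',onz('top',u,v,z),'depth',atd('top',u,v,dd) if dd>0 else None)
# crops: charger /6+ (210,140)
C=lambda x,y:(210+x/6,140+y/6)
for n,x,y,z in [('frontOut',50,362,.055),('frontLoad',615,478,.055),('deckrear_out',82,213,.055),('green',120,303,.055),('black',242,327,.055),('battip',183,315,.085),
 ('stripeL',363,280,.12),('stripeR',612,315,.12),('lipRearL',403,60,.13),('lipRearR',660,92,.13),('grooveR top',640,185,.1),('grooveR bot',630,255,.1),('coverTL',205,62,.1),('coverTR',392,88,.1),('coverBL',165,210,.1),('coverBR',365,265,.1)]:
    show(n,*C(x,y),z)
for n,a,b in [('red',(204.5+209.5,0),0)]: pass
show('red w',207.0,268.3,.017);show('red back',222.2,257.2,.017)
show('yel w',410.7,210.8,.017);show('yel back',430,212.7,.017)
show('blue w',359.2,216,.017);show('blue back',358.2,235,.017)
for n,u,v,z in [('torch',370,172,.18),('cap',388,200,.028),('candle',297,255,.085),('bowl',407,252,.038),('case',412,150,.038),('yowl',150,234,.16),('bowl2',294,105,.05),('bowl edge',388,250,.038),('bowl edge',431,250,.038)]: show(n,u,v,z)
E
```

```text
frontOut z-plane [0.5427 0.2691 0.055 ] depth [0.552  0.28   0.0006]
frontLoad z-plane [ 0.4789 -0.0176  0.055 ] depth [ 0.484  -0.0182  0.014 ]
deckrear_out z-plane [0.6202 0.2542 0.055 ] depth [0.6198 0.2538 0.0568]
green z-plane [0.5728 0.234  0.055 ] depth [0.5721 0.2333 0.0588]
black z-plane [0.5594 0.1716 0.055 ] depth [0.5592 0.1715 0.0562]
battip z-plane [0.5604 0.1973 0.085 ] depth [0.5624 0.1988 0.0748]
stripeL z-plane [0.5699 0.1046 0.12  ] depth [0.5725 0.1056 0.1075]
stripeR z-plane [ 0.5508 -0.0165  0.12  ] depth [ 0.5462 -0.0162  0.1447]
lipRearL z-plane [0.6778 0.0841 0.13  ] depth [0.6842 0.0856 0.1078]
lipRearR z-plane [ 0.6599 -0.0418  0.13  ] depth [ 0.6559 -0.0413  0.1446]
grooveR top z-plane [ 0.6204 -0.0319  0.1   ] depth [ 0.6107 -0.0308  0.1408]
grooveR bot z-plane [ 0.5848 -0.0263  0.1   ] depth [ 0.576  -0.0254  0.1416]
coverTL z-plane [0.6867 0.1854 0.1   ] depth [0.6882 0.1861 0.095 ]
coverTR z-plane [0.672  0.0916 0.1   ] depth [0.6687 0.0908 0.1117]
coverBL z-plane [0.6109 0.2045 0.1   ] depth [0.6124 0.2056 0.0933]
coverBR z-plane [0.5815 0.1052 0.1   
[... 395 characters left out ...]
 z-plane [ 0.4333 -0.1597  0.017 ] depth [ 0.4341 -0.1608  0.0084]
torch z-plane [ 0.596  -0.1798  0.18  ] depth [ 0.5949 -0.1791  0.1845]
cap z-plane [ 0.5407 -0.2558  0.028 ] depth [ 0.5406 -0.2557  0.0284]
candle z-plane [0.3716 0.03   0.085 ] depth [0.3716 0.03   0.0842]
bowl z-plane [ 0.3772 -0.3048  0.038 ] depth [ 0.3786 -0.3117  0.0079]
case z-plane [ 0.6989 -0.3378  0.038 ] depth [ 0.6996 -0.3384  0.0355]
yowl z-plane [0.4327 0.4359 0.16  ] depth [0.4328 0.4362 0.1592]
bowl2 z-plane [0.8488 0.0352 0.05  ] depth [0.8678 0.0363 0.0023]
bowl edge z-plane [ 0.3842 -0.2469  0.038 ] depth [ 0.3842 -0.2468  0.0386]
bowl edge z-plane [ 0.382  -0.3789  0.038 ] depth [ 0.3837 -0.3887  0.0032]
```

```bash
python3 -m crank '[[[0.1,-0.5,0,0,0,-0.7,85],[0.1,-0.7,0,0,0,-0.8,85],[0.1,-0.8,0,0,0,-0.8,85],[0.2,-0.8,0,0,0,-0.8,85],[0.3,-0.75,0,0,0,-0.9,85],[0.35,-0.65,0,0,0,-0.9,85],[0.35,-0.48,0,0,0,-0.94,85],[0,0,0,0,0,0,85]]]' 40
python3 - <<'E'
from h import *
o=manip.get_obs(); print(o['position'],R.from_quat(o['ee_rot']).as_matrix()[:,0],o['joint_pos'],o['clock'])
for n in ['wrist','top']:
    im,d=manip.camera(n);cv2.imwrite(f'pics/{n}1.png',im);np.save(f'pics/{n}1.npy',d)
E
```

```text
clock: 1.15
position: [0.357, 0.2827, 0.2314]
ee_rot: [0.953, 0.304, 0.0, 0.0]
ft_force: [0.3, 0.5, 0.1]
grip_width: 0.998
[0.35697806 0.28273977 0.23137986] [8.15668672e-01 5.78519285e-01 2.33233095e-04] [-0.91010437 -0.0498517   0.1355717   1.89206625  0.00720568  1.29872469
 -0.15972187] 1.15
```

View pics/wrist1.png

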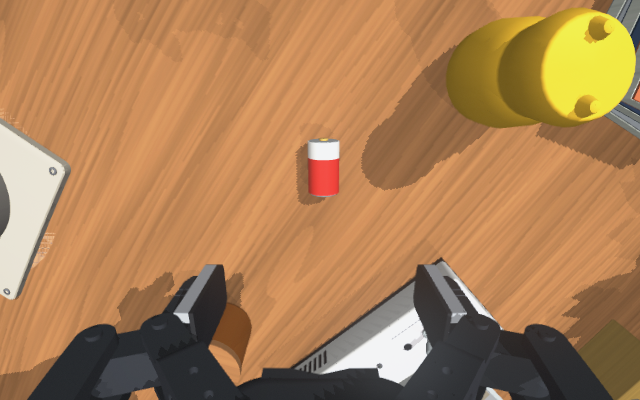

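The wrist view shows the red cell at (323,167) with its button up at (324,138) and its back end at (323,195). I'll triangulate that against the top view.

```bash
python3 - <<'E'
from h import *
np.set_printoptions(precision=4,suppress=True)
o=manip.get_obs();d=np.load('pics/wrist1.npy')
crop('pics/wrist1.png','pics/wc1.png',285,120,365,210,7)
a,b=onz('wrist',324,140,.02,o),onz('wrist',323,195,.015,o)
print(a,b,(a+b)/2,np.degrees(np.arctan2(*(a-b)[[1,0]])))
print('top of cell',atd('wrist',323,167,d[167,323],o))
print(tri([ray('wrist',323.3,167,o),ray('top',214,262.7)]))
E
```

```text
[0.3402 0.3149 0.02  ] [0.3758 0.264  0.015 ] [0.358  0.2895 0.0175] 124.95642372210695
top of cell [0.3546 0.293  0.0332]
(array([0.3568, 0.2887, 0.0082]), [np.float64(0.001415343304519981), np.float64(0.0014153433045199226)])
```

View pics/wc1.png

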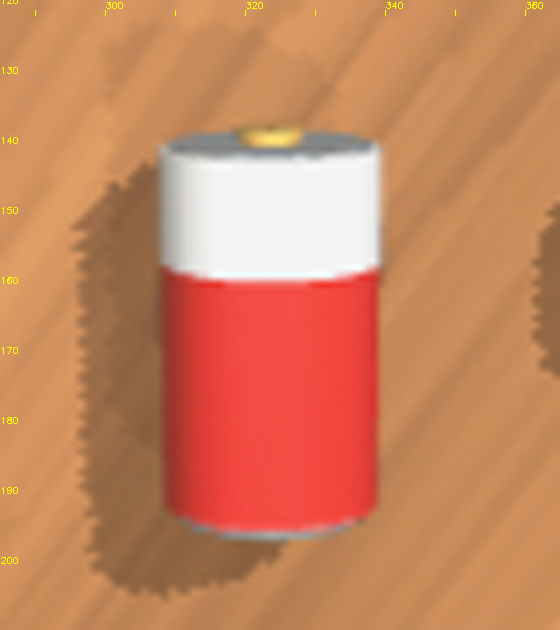

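```bash
python3 -m crank '[[[-0.02,0.07,-0.8,0,0,0,85],[0,0,-0.9,0,0,0,85],[0,0,-0.9,0,0,0,85],[0,0,-0.7,0,0,0,85],[0,0,-0.4,0,0,0,85],[0,0,-0.1,0,0,0,85],[0,0,0,0,0,0,34],[0,0,0,0,0,0,30]]]' 40
python3 -m crank '[[[0,0,0,0,0,0,25],[0,0,0,0,0,0,25],[0,0,0,0,0,0,25]]]' 40
```

```text
clock: 2.25
position: [0.3548, 0.2901, 0.0044]
ee_rot: [0.952, 0.306, 0.001, -0.001]
ft_force: [-0.2, 0.5, 0.4]
grip_width: 0.599
clock: 2.62
position: [0.3549, 0.2899, 0.0044]
ee_rot: [0.952, 0.306, 0.001, -0.001]
ft_force: [-0.9, -0.1, 6.7]
grip_width: 0.386
```

```bash
python3 -m crank '[[[0,0,0.6,0,0,0,25],[0,0,0.9,0,0,0,25],[0.2,-0.2,0.9,0,0,0.9,25],[0.5,-0.5,0.8,0,0,1,25],[0.7,-0.7,0.5,0,0,1,25],[0.75,-0.7,0.3,0,0,1,25],[0.75,-0.7,0,0,0,1,25],[0.6,-0.6,0,0,0,1,25]]]'
python3 -m crank '[[[0.5,-0.5,0,0,0,1,25],[0.3,-0.3,0,0,0,1,25],[0,0,0,0,0,0.5,25],[0,0,0,0,0,0,25]]]'
python3 - <<'E'
from h import *
o=manip.get_obs(); print(o['position'],R.from_quat(o['ee_rot']).as_matrix(),o['joint_pos'],o['clock'])
np.save('pics/o2.npy',np.r_[o['position'],o['ee_rot']])
im,d=manip.camera('wrist');cv2.imwrite('pics/wrist2.png',im);np.save('pics/wrist2.npy',d)
E
```

```text
clock: 3.62
position: [0.5612, 0.0876, 0.2405]
ee_rot: [0.842, 0.539, 0.001, 0.0]
ft_force: [0.1, 0.6, -2.3]
grip_width: 0.382
clock: 4.12
position: [0.6077, 0.0414, 0.2398]
ee_rot: [0.779, 0.627, -0.0, -0.0]
ft_force: [-0.7, 1.0, -1.8]
grip_width: 0.381
[0.60771752 0.04137849 0.23978491] [[ 2.14450972e-01  9.76734631e-01 -4.90057287e-04]
 [ 9.76734754e-01 -2.14450931e-01  1.36138782e-04]
 [ 2.78782215e-05 -5.07851077e-04 -9.99999871e-01]] [-0.47920694  0.30177632  0.42122061  1.51472314 -0.12498644  1.35223214
  1.3069861 ] 4.125
```

View pics/wrist2.png

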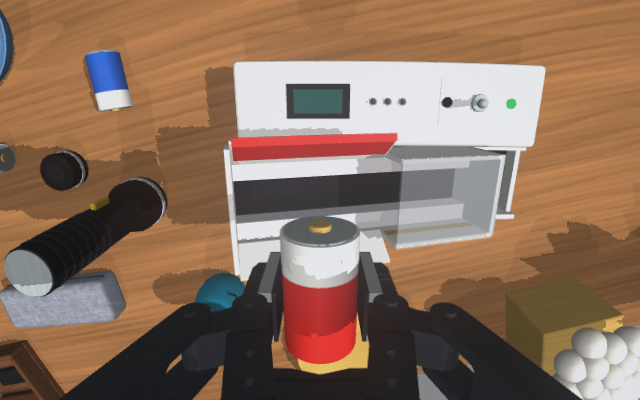

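The red cell is held with its plus button at (320,226), pointing to the red stripe. The stripe runs from (233,146) to (396,140) and the charger lies parallel to the image rows. I'll take a closer crop for measuring.

```bash
python3 - <<'E'
from h import *
crop('pics/wrist2.png','pics/wc2.png',215,50,415,200,4)
crop('pics/wrist2.png','pics/wc2b.png',375,50,555,260,4)
E
```

```text
(no output)
```

View pics/wc2.png

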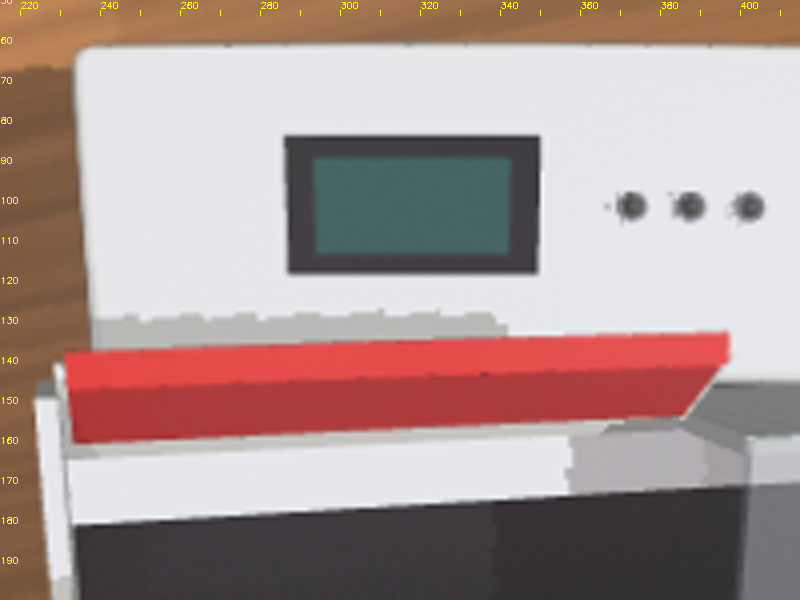

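View pics/wc2b.png

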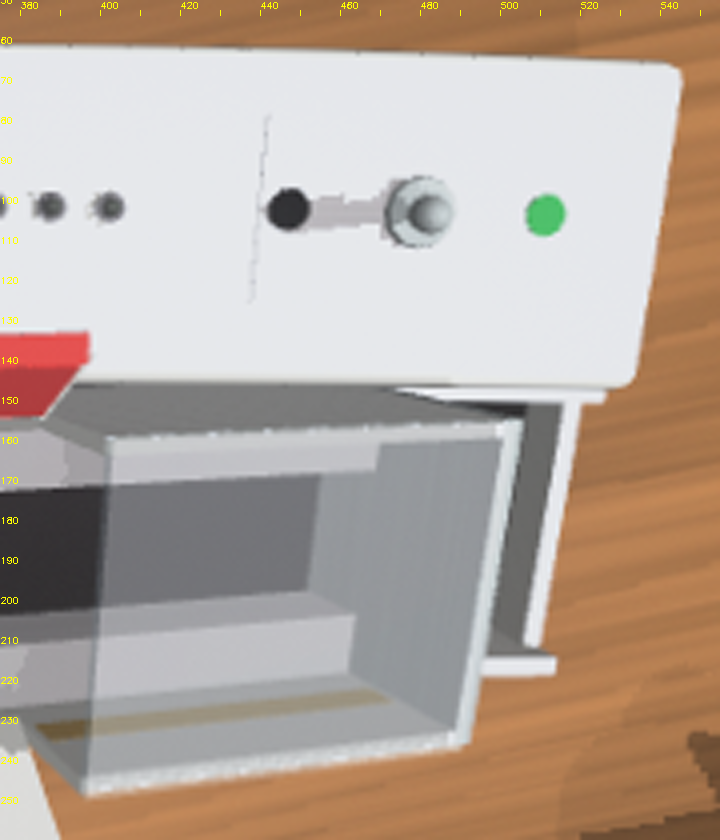

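```bash
python3 - <<'E'
from h import *
np.set_printoptions(precision=4,suppress=True)
d=np.load('pics/wrist2.npy');q=np.load('pics/o2.npy');o={'position':q[:3],'ee_rot':q[3:]}
P=lambda u,v:atd('wrist',u,v,d[int(round(v)),int(round(u))],o)
# deck front edge yaw, deck height
f1,f2=onz('wrist',250,61,.055,o),onz('wrist',520,65.5,.055,o)
# k: in crop2b (x/4+375,y/4+50)
e=f2-f1;yaw=np.degrees(np.arctan2(-e[0],e[1]));print('yaw front',yaw)
g1,g2=onz('wrist',510.5+.7,103.5,.055,o),onz('wrist',447,102.3,.055,o);e=g1-g2;print('yaw dots',np.degrees(np.arctan2(-e[0],e[1])),g1,g2)
th=np.radians(yaw);cx=np.array([np.cos(th),np.sin(th),0]);cy=np.array([-np.sin(th),np.cos(th),0])
print('deck z',[P(u,v)[2] for u,v in [(270,80),(360,80),(460,80)]])
org=np.array([.594,.107,0])
def C(p): p=p-org;return np.array([p@cx,p@cy,p[2]])
for n,u,v in [('rail',240,168),('rail',260,168),('rail',280,168),('rail',300,167),('rail',320,166),('rail',345,166),('groove',260,190),('groove',330,185)]: print(n,C(P(u,v)))
for n,u,v,z in [('frontedge',380,61.3,.055),('endrail',232.5,180,.11),('endrail',232,166,.11),('fl corner',233.5,62,.055),('fr corner',545,67,.055)]: print(n,C(onz('wrist',u,v,z,o)))
for n,u,v in [('stripe out L',232,139),('stripe out R',396,134),('stripe in L',235,160),('stripe in R',385,153.5),('coverTopedge',402.5,161),('cover edge2',398,247),('cover',430,240),('cover out',500,157)]: print(n,C(P(u,v)),C(P(u+1,v+1)))
E
```

```text
yaw front -12.527582665053016
yaw dots -12.116882408659931 [0.5762 0.2387 0.055 ] [0.5627 0.176  0.055 ]
deck z [np.float64(0.05406254031367769), np.float64(0.05380141962782242), np.float64(0.05593948075261307)]
rail [ 0.0083 -0.1285  0.1062]
rail [ 0.0098 -0.1127  0.0997]
rail [ 0.0106 -0.0958  0.0957]
rail [ 0.0102 -0.0784  0.0931]
rail [ 0.0103 -0.0607  0.0884]
rail [ 0.0115 -0.0378  0.0823]
groove [ 0.0354 -0.1174  0.0794]
groove [ 0.035  -0.0507  0.0621]
frontedge [-0.0812 -0.0058  0.055 ]
endrail [ 0.0178 -0.1347  0.11  ]
endrail [ 0.0058 -0.1342  0.11  ]
fl corner [-0.0805 -0.1408  0.055 ]
fr corner [-0.081   0.1537  0.055 ]
stripe out L [-0.0206 -0.1244  0.1412] [-0.0198 -0.1239  0.1404]
stripe out R [-0.021   0.0007  0.1103] [-0.0201  0.0018  0.1093]
stripe in L [-0.0014 -0.1284  0.1212] [-0.0001 -0.1283  0.1185]
stripe in R [-0.0009 -0.0026  0.0864] [-0.0001 -0.0016  0.0865]
coverTopedge [0.0001 0.0064 0.1154] [0.0006 0.0068 0.117 ]
cover edge2 [0.0764 0.0082 0.117 ] [0.0775 0.0092 0.1167]
cover [0.073  0.0386 0.1099] [0.0748 0.0403 0.1081]
cover out [-0.0003  0.0995  0.0943] [0.0006 0.1007 0.0941]
```

```bash
python3 - <<'E'
from h import *
np.set_printoptions(precision=4,suppress=True)
q=np.load('pics/o2.npy');d=np.load('pics/wrist2.npy')
o={'position':q[:3],'ee_rot':q[3:]}
zt=q[2]+.0126
Rm=R.from_quat(q[3:]).as_matrix()
T=lambda p:Rm.T@(p-q[:3])
print('button',T(onz('wrist',320,227,zt,o)),T(atd('wrist',320,227,d[227,320],o)))
print('bandtop edge', T(atd('wrist',320,262,d[262,320],o)),'can end far',T(atd('wrist',300,232,d[232,300],o)),'back top',T(atd('wrist',320,350,d[350,320],o)))
t=np.array([.6165,.0372,.094]);print((t-q[:3])/.06, 'jaw',np.degrees(np.arctan2(Rm[1,0],Rm[0,0])))
E
```

```text
button [ 0.0002 -0.0258 -0.0126] [ 0.0002 -0.0275 -0.0166]
bandtop edge [ 0.0002 -0.0184 -0.0294] can end far [-0.008  -0.0252 -0.0165] back top [ 0.0002  0.0241 -0.029 ]
[ 0.1464 -0.0696 -2.4297] jaw 77.61668093415985
```

```bash
python3 -m crank '[[[0.09,-0.06,-0.5,0,0,0,25],[0,0,-0.7,0,0,0,25],[0,0,-0.6,0,0,0,25],[0,0,-0.35,0,0,0,25],[0,0,-0.15,0,0,0,25],[0,0,0,0,0,0,25]]]'
python3 - <<'E'
from h import *
o=manip.get_obs(); print(o['position'],o['ft_force'])
im,d=manip.camera('wrist');cv2.imwrite('pics/wrist3.png',im)
E
```

```text
clock: 4.92
position: [0.6132, 0.0383, 0.1021]
ee_rot: [0.779, 0.627, -0.0, -0.0]
ft_force: [0.5, 0.2, -1.9]
grip_width: 0.384
[0.61320595 0.03827423 0.10205951] [ 0.53175572  0.19024634 -1.85355595]
```

View pics/wrist3.png

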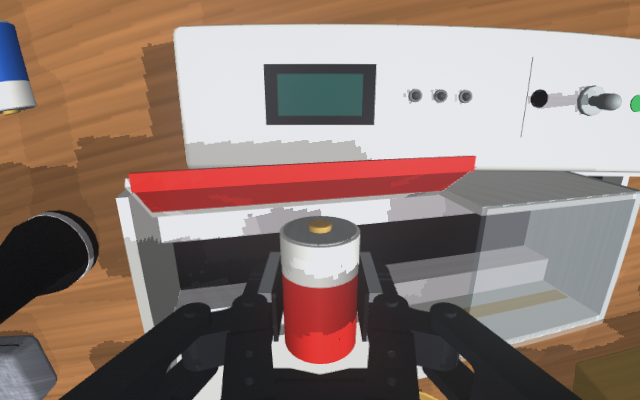

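The cell is centred between the lips, with the button at (320,228) facing the stripe at (300,185), and nothing is touching. Lowering gently.

```bash
python3 -m crank '[[[0,0,-0.08,0,0,0,25],[0,0,-0.04,0,0,0,25],[0,0,0,0,0,0,25]]]'; python3 -m crank '[[[0,0,-0.02,0,0,0,25],[0,0,0,0,0,0,25]]]'
```

```text
clock: 5.35
position: [0.6132, 0.038, 0.0946]
ee_rot: [0.779, 0.627, 0.0, -0.0]
ft_force: [0.1, 0.4, -1.4]
grip_width: 0.385
clock: 5.6
position: [0.6135, 0.038, 0.0938]
ee_rot: [0.779, 0.627, 0.0, 0.0]
ft_force: [-0.9, -0.7, 1.4]
grip_width: 0.387
```

```bash
python3 -m crank '[[[0,0,-0.01,0,0,0,25],[0,0,0,0,0,0,48],[0,0,0,0,0,0,55],[0,0,0.2,0,0,0,60],[0,0,0.5,0,0,0,70],[0,0,0.7,0,0,0,85],[0,0,0.8,0,0,0,85],[0,0,0,0,0,0,85]]]'
python3 - <<'E'
from h import *
for n in ['wrist','top']:
    im,d=manip.camera(n);cv2.imwrite(f'pics/{n}4.png',im)
crop('pics/top4.png','pics/tc4.png',210,140,340,230,6)
E
```

```text
clock: 6.6
position: [0.6153, 0.0377, 0.23]
ee_rot: [0.779, 0.627, 0.003, 0.002]
ft_force: [0.1, -0.1, -0.4]
grip_width: 0.993
```

View pics/wrist4.png

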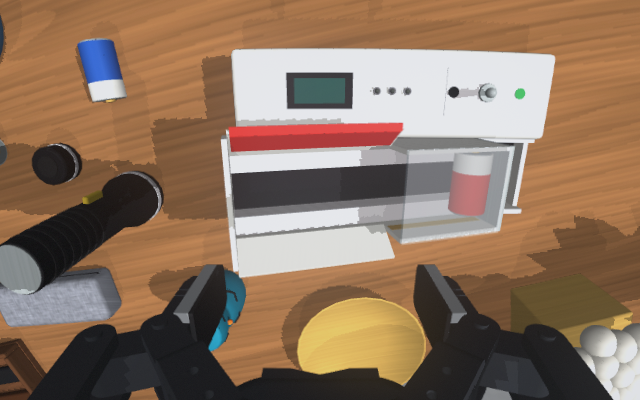

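View pics/top4.png

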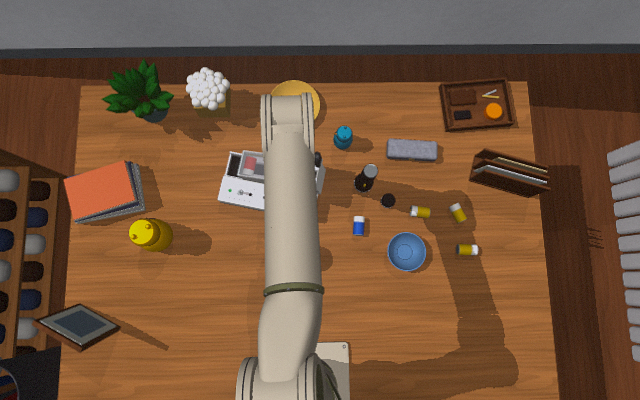

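The red cell rests against the gate at (469,188), under the cover, with its white end to the stripe side. Next is yellow.

```bash
python3 -m crank '[[[0,-0.1,0.35,0,0,-1,85],[0,-0.4,0.2,0,0,-1,85],[-0.1,-0.5,0,0,0,-1,85],[-0.15,-0.5,0,0,0,-1,85],[-0.15,-0.5,0,0,0,-1,85],[-0.2,-0.5,0,0,0,-1,85],[-0.2,-0.5,0,0,0,-1,85],[-0.2,-0.5,0,0,0,-1,85]]]'
python3 -m crank '[[[-0.2,-0.5,0,0,0,-1,85],[-0.2,-0.5,0,0,0,-1,85],[-0.2,-0.5,0,0,0,-1,85],[-0.15,-0.5,0,0,0,-1,85],[-0.12,-0.5,0,0,0,-1,85],[0,-0.5,0,0,0,-1,85],[0,-0.1,-0.3,0,0,-1,85],[0,0,-0.25,0,0,-1,85]]]'
python3 -m crank '[[[0,0,0,0,0,-0.8,85],[0,0,0,0,0,0,85]]]'
python3 - <<'E'
from h import *
o=manip.get_obs(); x=R.from_quat(o['ee_rot']).as_matrix()[:,0];print(o['position'],np.degrees(np.arctan2(x[1],x[0])),o['joint_pos'],o['clock'])
np.save('pics/o5.npy',np.r_[o['position'],o['ee_rot']])
im,d=manip.camera('wrist');cv2.imwrite('pics/wrist5.png',im);np.save('pics/wrist5.npy',d)
E
```

```text
clock: 7.7
position: [0.5523, -0.174, 0.258]
ee_rot: [0.947, 0.32, 0.0, -0.0]
ft_force: [0.0, 0.2, -0.0]
grip_width: 0.993
clock: 8.7
position: [0.5002, -0.36, 0.2242]
ee_rot: [1.0, -0.024, -0.0, 0.0]
ft_force: [0.9, -0.1, -0.6]
grip_width: 0.998
clock: 8.95
position: [0.5006, -0.3589, 0.2247]
ee_rot: [0.998, -0.056, -0.0, 0.0]
ft_force: [0.1, -0.0, -1.2]
grip_width: 0.998
[ 0.50063837 -0.35887075  0.2246834 ] -6.445434025966892 [-0.0837667   0.39742981  0.83057361  1.53299574 -0.29714122  1.34296229
  0.66291017] 8.95
```

View pics/wrist5.png

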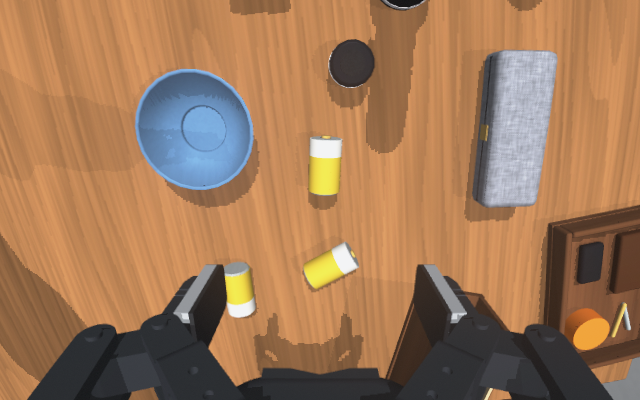

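The target yellow is at (325,165), button up at (326,137). The two lookalikes are at (330,266) and (239,290) and stay put.

```bash
python3 - <<'E'
from h import *
np.set_printoptions(precision=4,suppress=True)
q=np.load('pics/o5.npy');o={'position':q[:3],'ee_rot':q[3:]};d=np.load('pics/wrist5.npy')
crop('pics/wrist5.png','pics/wc5.png',290,120,360,210,7)
im=cv2.imread('pics/wrist5.png')[120:215,290:360].astype(int)
# refine ends by mask
m=((im[...,1]>150)&(((im[...,0]<90)&(im[...,2]>190))|(im.min(2)>185)))&True
ys,xs=np.nonzero(m);print(xs.min()+290,xs.max()+290,ys.min()+120,ys.max()+120)
a,b=onz('wrist',326,138,.02,o),onz('wrist',324.3,194,.015,o)
print(a,b,(a+b)/2,np.degrees(np.arctan2(*(a-b)[[1,0]])),atd('wrist',325,168,d[168,325],o))
print(tri([ray('wrist',325,166,o),ray('top',420.4,211.7)]))
E
```

```text
310 341 139 193
[ 0.5117 -0.3237  0.02  ] [ 0.5034 -0.3851  0.015 ] [ 0.5076 -0.3544  0.0175] 82.25318616881752 [ 0.5075 -0.3519  0.0342]
(array([ 0.5064, -0.3593,  0.0031]), [np.float64(0.0030073517290886242), np.float64(0.003007351729088743)])
```

View pics/wc5.png

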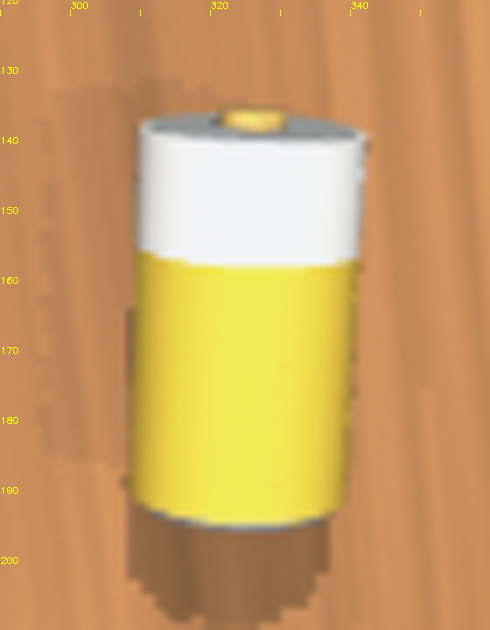

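```bash
python3 -m crank '[[[0.11,0.05,-0.7,0,0,-0.2,85],[0,0,-0.9,0,0,0,85],[0,0,-0.9,0,0,0,85],[0,0,-0.7,0,0,0,85],[0,0,-0.38,0,0,0,85],[0,0,-0.1,0,0,0,85],[0,0,0,0,0,0,34],[0,0,0,0,0,0,25]]]' 40
python3 -m crank '[[[0,0,0,0,0,0,25],[0,0,0,0,0,0,25],[0,0,0,0,0,0,25]]]' 40
```

```text
clock: 10.0
position: [0.5086, -0.3557, 0.0057]
ee_rot: [0.998, -0.064, 0.001, 0.0]
ft_force: [-0.3, -0.1, 0.5]
grip_width: 0.601
clock: 10.38
position: [0.5083, -0.3554, 0.0053]
ee_rot: [0.998, -0.064, 0.001, 0.0]
ft_force: [-1.0, 0.7, 6.3]
grip_width: 0.386
```

```bash
python3 -m crank '[[[0,0,0.6,0,0,0,25],[0,0,0.9,0,0,0.6,25],[0,0,0.9,0,0,1,25],[0,0.1,0.9,0,0,1,25],[0,0.3,0.7,0,0,1,25],[0,0.4,0.2,0,0,1,25],[0,0.5,0,0,0,1,25],[0.1,0.5,0,0,0,1,25]]]'
python3 -m crank '[[[0.15,0.5,0,0,0,1,25],[0.2,0.5,0,0,0,1,25],[0.2,0.5,0,0,0,1,25],[0.2,0.5,0,0,0,1,25],[0.2,0.5,0,0,0,1,25],[0.2,0.5,0,0,0,1,25],[0.2,0.5,0,0,0,1,25],[0.2,0.5,0,0,0,1,25]]]'
python3 -m crank '[[[0.1,0.5,0,0,0,1,25],[0,0.4,0,0,0,1,25],[0,0.3,-0.2,0,0,0.4,25],[0,0,0,0,0,0,25]]]'
python3 - <<'E'
from h import *
o=manip.get_obs(); x=R.from_quat(o['ee_rot']).as_matrix()[:,0];print(o['position'],np.degrees(np.arctan2(x[1],x[0])),o['clock'])
np.save('pics/o6.npy',np.r_[o['position'],o['ee_rot']])
im,d=manip.camera('wrist');cv2.imwrite('pics/wrist6.png',im);np.save('pics/wrist6.npy',d)
E
```

```text
clock: 11.38
position: [0.5133, -0.2464, 0.2566]
ee_rot: [0.975, 0.223, 0.001, -0.0]
ft_force: [0.7, -0.5, -1.8]
grip_width: 0.38
clock: 12.38
position: [0.6074, -0.005, 0.256]
ee_rot: [0.839, 0.545, -0.0, -0.0]
ft_force: [1.5, -1.2, -0.8]
grip_width: 0.384
clock: 12.88
position: [0.6119, 0.0668, 0.2424]
ee_rot: [0.778, 0.628, -0.001, -0.001]
ft_force: [0.3, -0.4, -1.1]
grip_width: 0.382
[0.61191809 0.06675277 0.2424159 ] 77.80091490196723 12.875
```

View pics/wrist6.png

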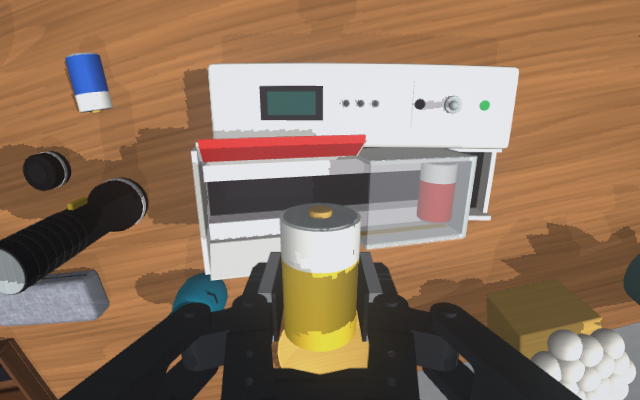

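Yellow is held with its button at (320,212) towards the stripe. Red is still at the gate, at (437,193). I'll work out the in-hand offset and the remaining shift.

```bash
python3 - <<'E'
from h import *
np.set_printoptions(precision=4,suppress=True)
q=np.load('pics/o6.npy');d=np.load('pics/wrist6.npy')
o={'position':q[:3],'ee_rot':q[3:]};Rm=R.from_quat(q[3:]).as_matrix()
T=lambda p:Rm.T@(p-q[:3])
b=T(onz('wrist',320,213,q[2]+.0125,o));print('button',b,T(atd('wrist',320,213,d[213,320],o)),'top',T(atd('wrist',320,250,d[250,320],o)))
off=b[1]-.0007+.0305;print('off',off)
cx=np.array([.9767,-.2147,0])
t=np.array([.6165,.0372,.102])-off*cx;print(t,(t-q[:3])/.06)
E
```

```text
button [ 0.0002 -0.032  -0.0124] [ 0.0002 -0.0336 -0.0167] top [ 0.0002 -0.0223 -0.0272]
off -0.0022064472425007003
[0.6187 0.0367 0.102 ] [ 0.1123 -0.5004 -2.3403]
```

```bash
python3 -m crank '[[[0.11,-0.3,-0.2,0,0,0,25],[0,-0.2,-0.6,0,0,0,25],[0,0,-0.7,0,0,0,25],[0,0,-0.5,0,0,0,25],[0,0,-0.25,0,0,0,25],[0,0,-0.09,0,0,0,25],[0,0,0,0,0,0,25],[0,0,-0.06,0,0,0,25]]]'
python3 -m crank '[[[0,0,-0.03,0,0,0,25],[0,0,0,0,0,0,25]]]'
```

```text
clock: 13.92
position: [0.6202, 0.0349, 0.1014]
ee_rot: [0.779, 0.627, 0.001, 0.001]
ft_force: [-0.5, 0.1, -1.8]
grip_width: 0.383
clock: 14.18
position: [0.6193, 0.0351, 0.0984]
ee_rot: [0.779, 0.627, 0.0, -0.0]
ft_force: [-0.4, -0.6, -1.7]
grip_width: 0.382
```

```bash
python3 -m crank '[[[0,0.02,-0.04,0,0,0,25],[0,0,-0.02,0,0,0,25],[0,0,0,0,0,0,25]]]';python3 -m crank '[[[0,0,-0.02,0,0,0,25],[0,0,0,0,0,0,25]]]'
```

```text
clock: 14.55
position: [0.6193, 0.0363, 0.0947]
ee_rot: [0.779, 0.627, 0.0, -0.0]
ft_force: [0.7, 1.0, -0.6]
grip_width: 0.383
clock: 14.8
position: [0.6194, 0.0364, 0.0946]
ee_rot: [0.779, 0.627, 0.0, -0.0]
ft_force: [-4.4, -0.0, 9.9]
grip_width: 0.38
```

```bash
python3 -m crank '[[[0,0,0.01,0,0,0,40],[0,0,0,0,0,0,48],[0,0,0,0,0,0,55],[0,0,0.2,0,0,0,60],[0,0,0.5,0,0,0,70],[0,0,0.7,0,0,0,85],[0,0,0.8,0,0,0,85],[0,0,0,0,0,0,85]]]'
python3 - <<'E'
from h import *
im,d=manip.camera('wrist');cv2.imwrite('pics/wrist7.png',im)
E
```

```text
clock: 15.8
position: [0.6214, 0.0359, 0.2313]
ee_rot: [0.779, 0.627, 0.003, 0.002]
ft_force: [-0.4, -1.0, -0.8]
grip_width: 0.998
```

View pics/wrist7.png

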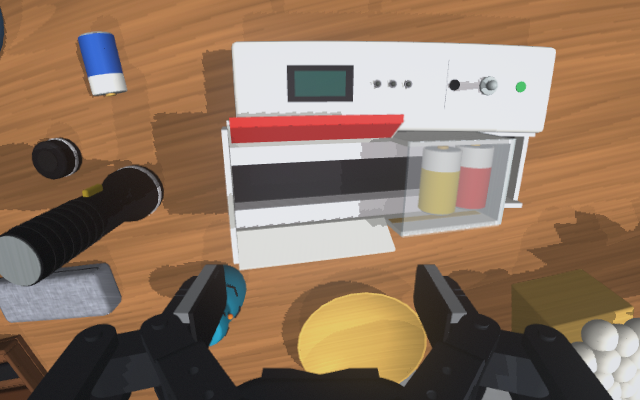

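Yellow rests behind red at (439,180), white band to the stripe side. Next is blue, with a half turn.

```bash
python3 -m crank '[[[-0.1,-0.1,0,0,0,-1,85],[-0.1,-0.1,0,0,0,-1,85],[-0.1,-0.1,0,0,0,-1,85],[-0.1,-0.1,0,0,0,-1,85],[-0.1,-0.1,0,0,0,-1,85],[-0.1,-0.1,0,0,0,-1,85],[-0.1,-0.1,0,0,0,-1,85],[-0.1,-0.1,0,0,0,-1,85]]]'
python3 -m crank '[[[-0.1,-0.1,0,0,0,-1,85],[-0.1,-0.1,0,0,0,-1,85],[-0.1,-0.1,0,0,0,-1,85],[-0.1,-0.1,0,0,0,-1,85],[-0.1,-0.1,0,0,0,-1,85],[-0.1,-0.1,0,0,0,-1,85],[-0.1,-0.1,0,0,0,-1,85],[-0.1,-0.1,0,0,0,-1,85]]]'
python3 -m crank '[[[-0.1,-0.1,0,0,0,-1,85],[-0.1,-0.1,0,0,0,-1,85],[-0.1,-0.1,0,0,0,-1,85],[-0.1,-0.1,0,0,0,-1,85],[-0.1,-0.1,0,0,0,-1,85],[-0.1,-0.1,0,0,0,-1,85],[-0.1,-0.1,0,0,0,-1,85],[-0.1,-0.1,0,0,0,-1,85]]]'
python3 -m crank '[[[-0.1,-0.2,0,0,0,-1,85],[-0.1,-0.2,0,0,0,-1,85],[0,-0.2,0,0,0,-1,85],[0,-0.2,0,0,0,-1,85],[0,-0.1,0,0,0,-1,85],[0,0,0,0,0,-1,85],[0,0,0,0,0,-1,85],[0,0,0,0,0,-1,85]]]'
python3 -m crank '[[[0,0,0,0,0,-1,85],[0,0,0,0,0,-1,85],[0,0,0,0,0,-0.5,85],[0,0,0,0,0,0,85]]]'
python3 - <<'E'
from h import *
o=manip.get_obs(); x=R.from_quat(o['ee_rot']).as_matrix()[:,0];print(o['position'],np.degrees(np.arctan2(x[1],x[0])),o['clock'],o['joint_pos'])
np.save('pics/o8.npy',np.r_[o['position'],o['ee_rot']])
im,d=manip.camera('wrist');cv2.imwrite('pics/wrist8.png',im);np.save('pics/wrist8.npy',d)
E
```

```text
clock: 16.85
position: [0.5705, -0.0121, 0.2253]
ee_rot: [0.947, 0.321, -0.001, -0.0]
ft_force: [0.6, 0.4, -0.8]
grip_width: 0.996
clock: 17.85
position: [0.5225, -0.06, 0.2253]
ee_rot: [1.0, -0.022, -0.001, 0.0]
ft_force: [-0.9, 0.4, -0.3]
grip_width: 0.995
clock: 18.85
position: [0.4745, -0.108, 0.2254]
ee_rot: [0.932, -0.363, -0.001, 0.0]
ft_force: [0.2, 0.4, -0.2]
grip_width: 0.994
clock: 19.85
position: [0.4627, -0.1618, 0.2254]
ee_rot: [0.752, -0.659, -0.001, 0.0]
ft_force: [0.1, 0.3, 0.2]
grip_width: 0.996
clock: 20.35
position: [0.4629, -0.1618, 0.2255]
ee_rot: [-0.677, 0.736, 0.0, -0.0]
ft_force: [0.5, 0.4, 0.5]
grip_width: 0.998
[ 0.46285031 -0.1617694   0.22552082] -94.8270386397617 20.35 [-0.50790838  0.01249492  0.76876987  1.84801132 -0.00869921  1.28565392
 -1.39176567]
```

View pics/wrist8.png

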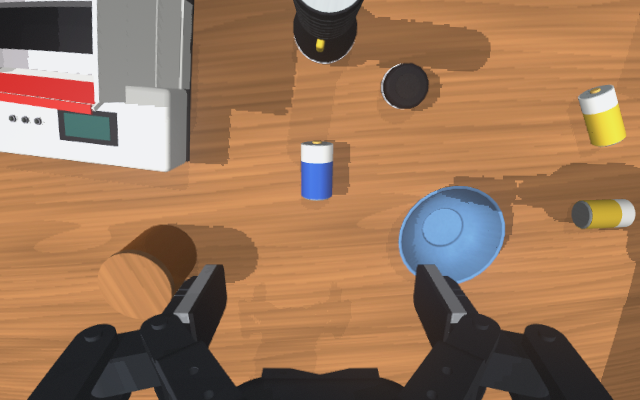

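Blue is at (317,170), button up at (317,142). The bowl at (450,235) stays clear of the right finger.

```bash
python3 - <<'E'
from h import *
np.set_printoptions(precision=4,suppress=True)
q=np.load('pics/o8.npy');o={'position':q[:3],'ee_rot':q[3:]};d=np.load('pics/wrist8.npy')
crop('pics/wrist8.png','pics/wc8.png',280,125,355,215,7)
a,b=onz('wrist',317.2,142.5,.02,o),onz('wrist',316.5,199,.015,o)
print(a,b,(a+b)/2,np.degrees(np.arctan2(*(a-b)[[1,0]])),atd('wrist',317,170,d[170,317],o))
print(tri([ray('wrist',317,171,o),ray('top',358.7,225.5)]))
E
```

```text
[ 0.4948 -0.1618  0.02  ] [ 0.4319 -0.1555  0.015 ] [ 0.4634 -0.1587  0.0175] -5.663854229049018 [ 0.4686 -0.1594  0.0328]
(array([ 0.4636, -0.1605,  0.0184]), [np.float64(0.0017611489549776422), np.float64(0.001761148954977581)])
```

View pics/wc8.png

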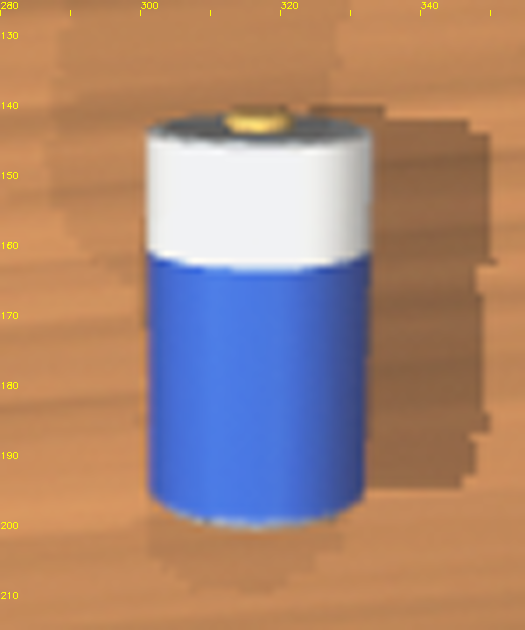

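```bash
python3 -m crank '[[[0,0.04,-0.7,0,0,-0.1,85],[0,0,-0.9,0,0,0,85],[0,0,-0.9,0,0,0,85],[0,0,-0.7,0,0,0,85],[0,0,-0.38,0,0,0,85],[0,0,-0.1,0,0,0,85],[0,0,0,0,0,0,34],[0,0,0,0,0,0,25]]]' 40
python3 -m crank '[[[0,0,0,0,0,0,25],[0,0,0,0,0,0,25],[0,0,0,0,0,0,25]]]' 40
python3 -m crank '[[[0,0,0.6,0,0,0.5,25],[0,0,0.9,0,0,1,25],[0,0,0.9,0,0,1,25],[0,0,0.9,0,0,1,25],[0,0,0.5,0,0,1,25],[0,0,0.2,0,0,1,25],[0,0,0,0,0,1,25],[0.1,0.1,0,0,0,1,25]]]'
```

```text
clock: 21.4
position: [0.4641, -0.1595, 0.0063]
ee_rot: [-0.674, 0.739, -0.001, 0.001]
ft_force: [-0.2, -0.5, -0.6]
grip_width: 0.596
clock: 21.78
position: [0.464, -0.1594, 0.0063]
ee_rot: [-0.673, 0.739, -0.0, 0.001]
ft_force: [-2.3, 1.4, 6.9]
grip_width: 0.385
clock: 22.78
position: [0.469, -0.1539, 0.2458]
ee_rot: [0.876, -0.483, 0.0, -0.001]
ft_force: [0.8, -0.1, -1.8]
grip_width: 0.382
```

```bash
python3 -m crank '[[[0.1,0.12,0,0,0,1,25],[0.1,0.12,0,0,0,1,25],[0.1,0.12,0,0,0,1,25],[0.1,0.12,0,0,0,1,25],[0.1,0.12,0,0,0,1,25],[0.1,0.12,0,0,0,1,25],[0.1,0.12,0,0,0,1,25],[0.1,0.12,0,0,0,1,25]]]'
python3 -m crank '[[[0.1,0.12,0,0,0,1,25],[0.1,0.12,0,0,0,1,25],[0.1,0.12,0,0,0,1,25],[0.1,0.12,0,0,0,1,25],[0.1,0.12,0,0,0,1,25],[0.1,0.12,0,0,0,1,25],[0.1,0.12,0,0,0,1,25],[0.1,0.12,0,0,0,1,25]]]'
python3 -m crank '[[[0.1,0.12,0,0,0,1,25],[0.1,0.12,0,0,0,1,25],[0.1,0.12,0,0,0,1,25],[0.1,0.12,0,0,0,1,25],[0.1,0.12,0,0,0,1,25],[0.1,0.12,0,0,0,1,25],[0.1,0.12,0,0,0,1,25],[0.1,0.12,0,0,0,1,25]]]'
python3 -m crank '[[[0,0.1,0,0,0,1,25],[0,0.1,0,0,0,1,25],[0,0,0,0,0,1,25],[0,0,0,0,0,0,25]]]'
python3 - <<'E'
from h import *
o=manip.get_obs(); x=R.from_quat(o['ee_rot']).as_matrix()[:,0];print(o['position'],np.degrees(np.arctan2(x[1],x[0])),o['clock'])
np.save('pics/o9.npy',np.r_[o['position'],o['ee_rot']])
im,d=manip.camera('wrist');cv2.imwrite('pics/wrist9.png',im);np.save('pics/wrist9.npy',d)
E
```

```text
clock: 23.78
position: [0.5173, -0.0957, 0.2455]
ee_rot: [0.988, -0.154, 0.0, -0.0]
ft_force: [0.6, 0.1, -2.0]
grip_width: 0.383
clock: 24.78
position: [0.5653, -0.0381, 0.2455]
ee_rot: [0.981, 0.194, 0.0, -0.0]
ft_force: [-0.2, 0.5, -1.3]
grip_width: 0.383
clock: 25.78
position: [0.6133, 0.0195, 0.2455]
ee_rot: [0.856, 0.517, 0.0, -0.0]
ft_force: [0.2, 0.8, -1.3]
grip_width: 0.379
clock: 26.28
position: [0.6131, 0.0313, 0.2455]
ee_rot: [0.782, 0.623, 0.0, -0.0]
ft_force: [0.5, -0.6, -0.9]
grip_width: 0.382
[0.61312923 0.03129534 0.24548068] 77.1301934341929 26.275
```

View pics/wrist9.png

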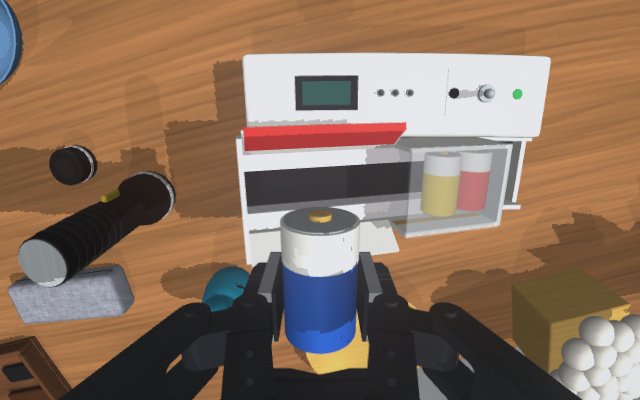

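Blue is held with its button at (320,216), between the red case (227) and the yellow (213), so the axial offset is about -1 mm.

```bash
python3 -m crank '[[[0.07,0.1,-0.3,0,0,0.1,25],[0,0,-0.6,0,0,0,25],[0,0,-0.7,0,0,0,25],[0,0,-0.45,0,0,0,25],[0,0,-0.25,0,0,0,25],[0,0,-0.08,0,0,0,25],[0,0,0,0,0,0,25]]]'
python3 -m crank '[[[0,0,-0.06,0,0,0,25],[0,0,0,0,0,0,25]]]'
```

```text
clock: 27.2
position: [0.6179, 0.0375, 0.1029]
ee_rot: [0.779, 0.627, 0.0, 0.0]
ft_force: [0.1, -1.1, -0.2]
grip_width: 0.381
clock: 27.45
position: [0.6177, 0.0374, 0.0992]
ee_rot: [0.779, 0.627, 0.0, 0.0]
ft_force: [0.2, -0.4, -0.6]
grip_width: 0.381
```

```bash
python3 -m crank '[[[0,0,-0.04,0,0,0,25],[0,0,0,0,0,0,25]]]';python3 -m crank '[[[0,0,-0.02,0,0,0,25],[0,0,0,0,0,0,25]]]'
```

```text
clock: 27.7
position: [0.6174, 0.0374, 0.0964]
ee_rot: [0.779, 0.627, -0.0, -0.0]
ft_force: [0.3, 0.3, -2.1]
grip_width: 0.38
clock: 27.95
position: [0.6176, 0.0374, 0.0955]
ee_rot: [0.779, 0.627, 0.0, 0.0]
ft_force: [-1.6, -0.3, 1.8]
grip_width: 0.385
```

```bash
python3 -m crank '[[[0,0,-0.01,0,0,0,25],[0,0,0,0,0,0,48],[0,0,0,0,0,0,55],[0,0,0.2,0,0,0,60],[0,0,0.5,0,0,0,70],[0,0,0.7,0,0,0,85],[0,0,0.8,0,0,0,85],[0,0,0,0,0,0,85]]]'
python3 - <<'E'
from h import *
o=manip.get_obs();print(o['position'],o['ee_rot'])
np.save('pics/o10.npy',np.r_[o['position'],o['ee_rot']])
im,d=manip.camera('wrist');cv2.imwrite('pics/wrist10.png',im);np.save('pics/wrist10.npy',d)
crop('pics/wrist10.png','pics/wc10.png',380,40,560,240,4)
E
```

```text
clock: 28.95
position: [0.6195, 0.0371, 0.2318]
ee_rot: [0.779, 0.627, 0.003, 0.002]
ft_force: [0.8, -0.1, -0.3]
grip_width: 0.995
[0.61954935 0.03713625 0.23182669] [0.77912496 0.62685654 0.0034326  0.00183989]
```

View pics/wrist10.png

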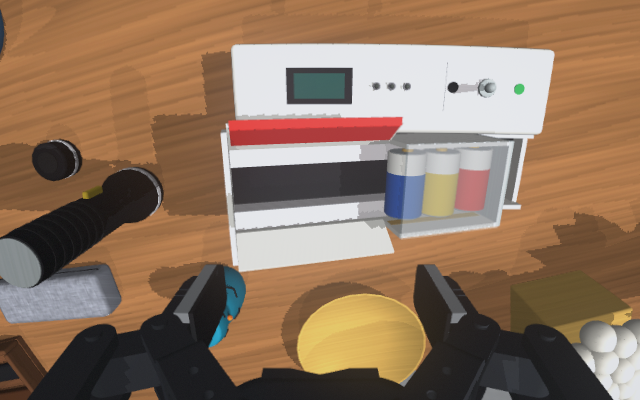

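View pics/wc10.png

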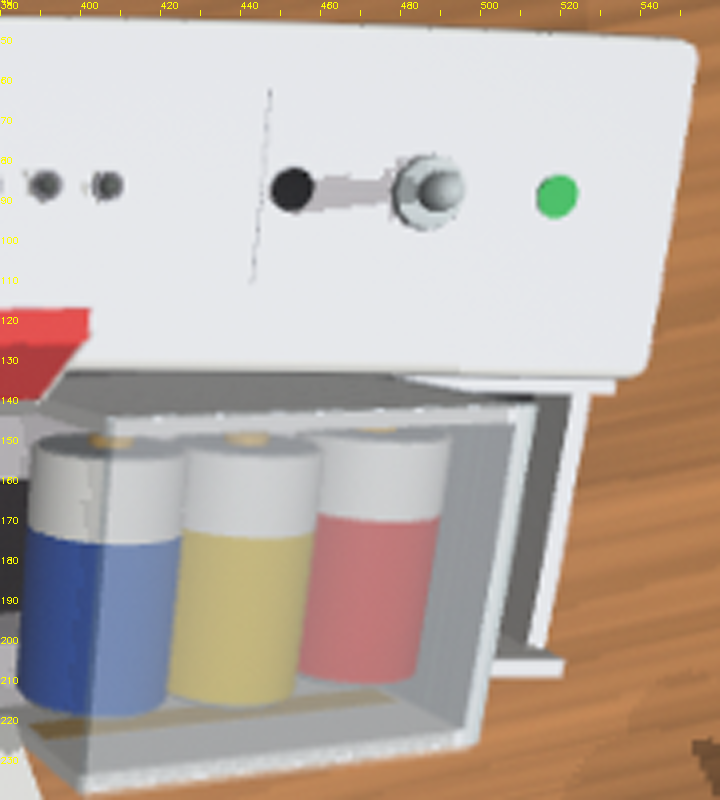

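Blue, yellow and red lie in order under the cover, at about (406,183), (441,182) and (473,180), with every white band to the stripe side. Now the switch: black dot at (453,87), nut at (486,88), green dot at (518,89), bat still off.

```bash
python3 - <<'E'
from h import *
np.set_printoptions(precision=4,suppress=True)
q=np.load('pics/o10.npy');o={'position':q[:3],'ee_rot':q[3:]}
q2=np.load('pics/o2.npy');o2={'position':q2[:3],'ee_rot':q2[3:]}
for n,p,oo in [('10',[(453.0,87.3),(518.7,88.8),(486,88)],o),('2',[(447,102.3),(511,103.5),(479.5,103)],o2)]:
    P=[onz('wrist',*a,.055,oo) for a in p];print(n,P,(P[0]+P[1])/2,np.degrees(np.arctan2(-(P[1]-P[0])[0],(P[1]-P[0])[1])))
print('tip tri',tri([ray('wrist',489.7,87.5,o),ray('top',240.7,192.5)]),tri([ray('wrist',482.5,103.5,o2),ray('wrist',489.7,87.5,o)]))
E
```

```text
10 [array([0.5628, 0.1761, 0.055 ]), array([0.5761, 0.2384, 0.055 ]), array([0.5695, 0.207 , 0.055 ])] [0.5695 0.2072 0.055 ] -12.048357582238955
2 [array([0.5627, 0.176 , 0.055 ]), array([0.5761, 0.2385, 0.055 ]), array([0.5696, 0.2074, 0.055 ])] [0.5694 0.2073 0.055 ] -12.121126523887428
tip tri (array([0.5649, 0.1988, 0.0765]), [np.float64(0.0029434630070592016), np.float64(0.002943463007058979)]) (array([0.5678, 0.1997, 0.0775]), [np.float64(0.00019184144600139843), np.float64(0.00019184144600149428)])
```

```bash
python3 -m crank '[[[-0.2,0.3,0,0,0,0,0],[-0.3,0.6,0,0,0,0,0],[-0.3,0.6,0,0,0,0,0],[-0.19,0.5,0,0,0,0,0],[0,0.1,0,0,0,0,0],[0,0,-0.5,0,0,0,0],[0,0,-0.5,0,0,0,0],[0,0,0,0,0,0,0]]]'
python3 - <<'E'
from h import *
o=manip.get_obs();print(o['position'],o['grip_width'])
im,d=manip.camera('wrist');cv2.imwrite('pics/wrist11.png',im)
E
```

```text
clock: 30.0
position: [0.5568, 0.1619, 0.1643]
ee_rot: [0.779, 0.627, -0.002, -0.0]
ft_force: [-0.5, -0.2, 0.9]
grip_width: 0.002
[0.55684487 0.16188359 0.16428966] 0.002185699431081842
```

View pics/wrist11.png

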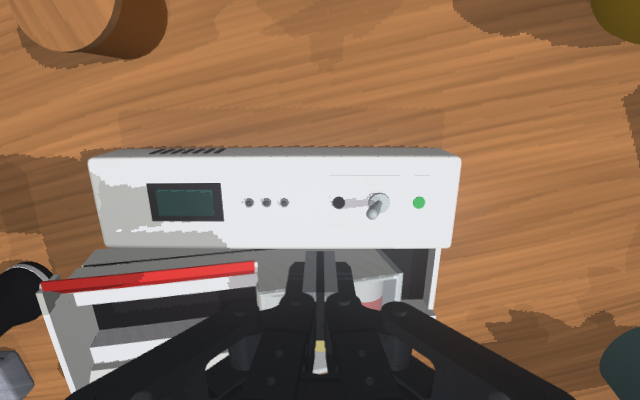

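The closed fingertips are at about (320,255), on the black-dot side of the bat at (375,208). Descending beside it.

```bash
python3 -m crank '[[[0.05,0,-0.5,0,0,0,0],[0,0,-0.6,0,0,0,0],[0,0,-0.3,0,0,0,0],[0,0,-0.1,0,0,0,0],[0,0,0,0,0,0,0]]]'
python3 - <<'E'
from h import *
o=manip.get_obs();print(o['position'],o['ft_force'])
im,d=manip.camera('wrist');cv2.imwrite('pics/wrist12.png',im)
E
```

```text
clock: 30.68
position: [0.5617, 0.1634, 0.0776]
ee_rot: [0.779, 0.627, 0.0, 0.0]
ft_force: [-0.3, -0.3, -0.2]
grip_width: 0.002
[0.56168673 0.16343711 0.07757826] [-0.34790471 -0.30985343 -0.21027517]
```

View pics/wrist12.png

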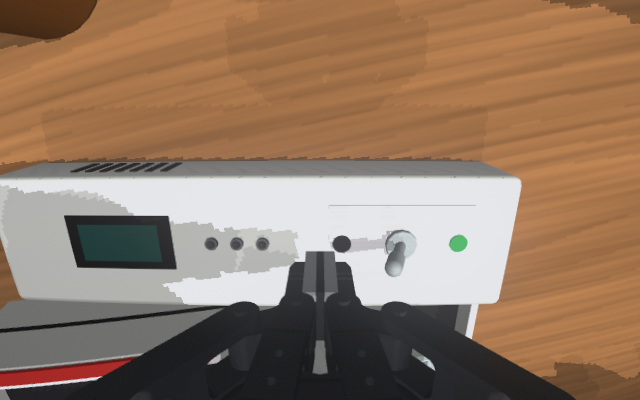

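```bash
python3 -m crank '[[[0,0,-0.07,0,0,0,0],[0.02,0.1,0,0,0,0,0],[0.02,0.1,0,0,0,0,0],[0.02,0.1,0,0,0,0,0],[0.02,0.08,0,0,0,0,0]]]'
python3 -m crank '[[[0.015,0.07,0,0,0,0,0],[0.015,0.07,0,0,0,0,0]]]'
python3 - <<'E'
from h import *
o=manip.get_obs();p=o['position'];print(p,o['ft_force'],'rel pivot y',(p[:2]-[.5695,.2073])@[.21,.978])
im,d=manip.camera('wrist');cv2.imwrite('pics/wrist13.png',im)
E
```

```text
clock: 31.35
position: [0.5665, 0.1853, 0.0734]
ee_rot: [0.779, 0.627, -0.0, 0.001]
ft_force: [-0.1, -4.6, 5.9]
grip_width: -0.005
clock: 31.6
position: [0.5676, 0.1952, 0.0723]
ee_rot: [0.779, 0.627, -0.0, -0.0]
ft_force: [0.4, -0.1, 0.7]
grip_width: 0.001
[0.56761172 0.19521615 0.07234369] [ 0.43534612 -0.09493497  0.73220236] rel pivot y -0.012214542919352544
```

View pics/wrist13.png

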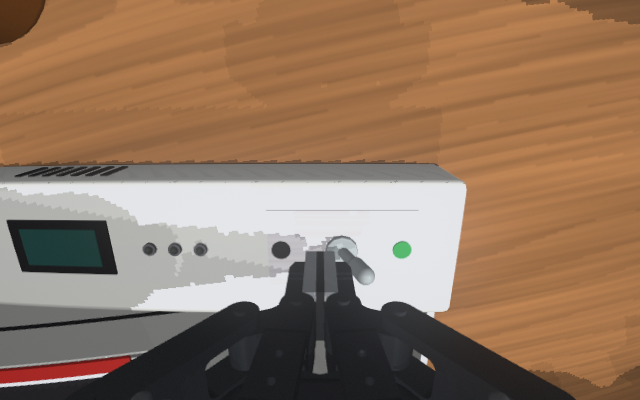

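The bat has snapped over: it rose from the nut at (340,245) and its tip at (367,275) now leans to the green dot at (402,250). The force has dropped to zero. Backing off and clearing upwards.

```bash
python3 -m crank '[[[-0.05,-0.25,0,0,0,0,0],[-0.04,-0.2,0.1,0,0,0,0],[0,0,0.6,0,0,0,0],[0,0,0.9,0,0,0,0],[-0.3,0,0.9,0,0,0,0],[-0.8,0,0.2,0,0,0,0],[-0.7,0.2,0,0,0,0,0],[0,0,0,0,0,0,0]]]'
python3 - <<'E'
from h import *
o=manip.get_obs();print(o['position'],o['ft_force'],o['clock'])
for n in ['scene','top','wrist']:
    im,d=manip.camera(n);cv2.imwrite(f'pics/{n}14.png',im)
a=cv2.resize(cv2.imread('pics/scene14.png')[130:260,270:410],None,fx=4,fy=4,interpolation=2);cv2.imwrite('pics/sc14.png',a)
E
```

```text
clock: 32.65
position: [0.4522, 0.1796, 0.2353]
ee_rot: [0.778, 0.628, 0.001, -0.001]
ft_force: [-0.5, 0.6, 0.1]
grip_width: -0.001
[0.45216514 0.17960937 0.23527342] [-0.53524564  0.60386925  0.13526338] 32.65
```

View pics/wrist14.png

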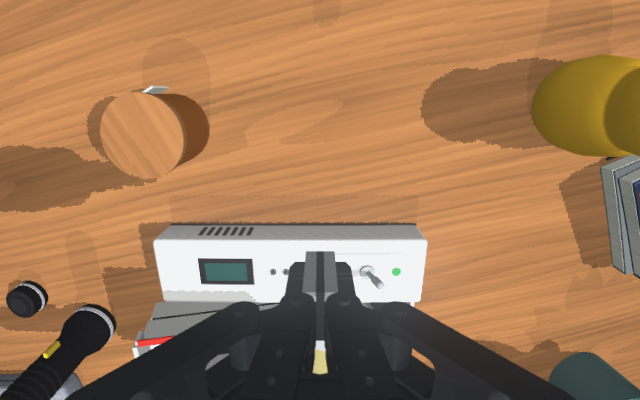

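View pics/top14.png

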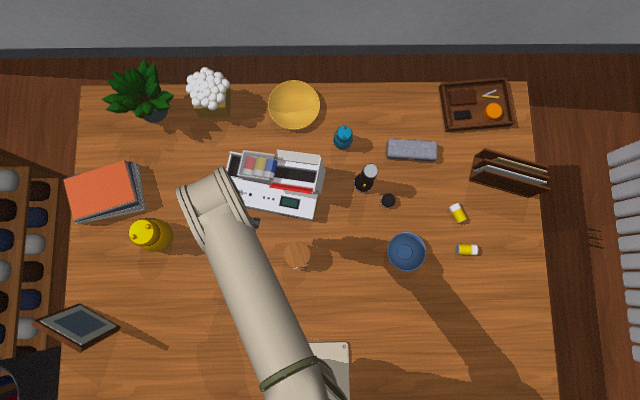

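View pics/sc14.png

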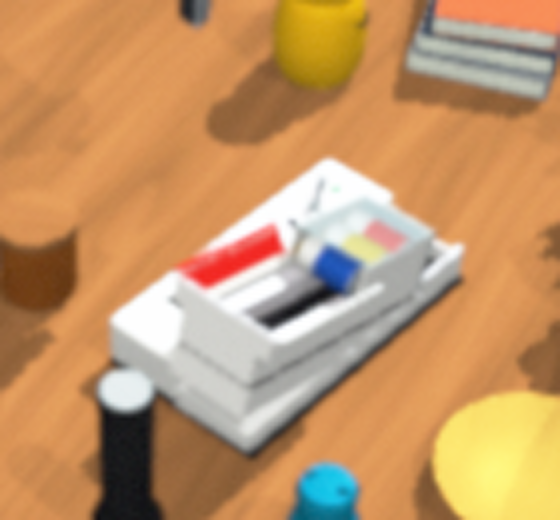

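In the top view, red, yellow and blue sit in order at about (248–272,163) and the bystanders are where they were. In the wrist view the bat, from (366,271) to (379,286), leans to the green dot at (396,272). The arm is clear of everything.

```bash
python3 -c "
from workcell import manip
print(manip.hand_in())"
```

```text
the job is handed in; nothing more can be done
None
```

The job is done and handed in at about 33 s of the 72 s allowed; `hand_in` gives no verdict.

- **Cells:** I loaded the red cell first, then the left-most of the three yellow ones, then blue. Each was lowered to light contact on the rails (up to about 12 N, on yellow), plus end to the red stripe, before I let go. All three rolled down by themselves and lie in order under the cover against the gate.
- **Switch:** I pushed the toggle with the closed fingers. It snapped over and leans towards the green dot.
- **Last checks:** The final pictures show the order, the plus ends and the switch correct, the bystanders and the two other yellow cells apparently where they were, and the gripper clear of everything. The highest force I read was about 11 N, though readings came only at the end of each call.
- **Disagreements:** Some two-view heights were off. The red and yellow cells' centres came out at 8 and 3 mm instead of 17, and the toggle's tip about 8 mm low. For those I used the depth readings and the known sizes instead. Yellow also showed about 4 N of sideways force on contact, but it rolled down normally.

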